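Close the packing nest on a chocolate box

ROBOT

A 6-joint arm with a two-finger parallel gripper is mounted at the origin on the work surface. World frame = base frame: x ahead of the robot, y to its left, z up, the work surface at z = 0. Lengths are in m, angles in rad, forces in N, time in s.
With the tool pointing down it reaches from about 0.275 to 1 m from the base axis. Payload 8.4 kg.
Tool frame: the origin (TCP) lies on the centre line of the jaws, within the pads' length; the fingertips stand 17 mm ahead of it and the grasp point (between the pads) lies 2 mm behind it (bot.tcp_to_tips is the z of the fingertips in the tool frame, in m); z points along the fingers, y is the line along which they close (so a half turn about z gives the same grasp; the last joint's range is limited). The gripper opens to 85 mm and grips with 20 to 120 N. Pads are 22 mm wide; open, the fingers measure 114 mm over their backs; the gripper's body (76 mm by 85 mm) begins 54 mm behind the grasp point. The pads swing forward as they close: fully open they stand 13 mm farther back than shut.
Start: joints at [1.196, 0.353, 1.633, -0, 1.155, -0.002], TCP at [0.228, 0.582, 0.224] pointing down, gripper open.
Joint ranges: [-2.63, 2.63], [-0.92, 2.1], [0.06, 2.66], [-1.3, 4.44], [0, 2.69], [-3.02, 3.02]. Speed limits (rad/s): [2.22, 2.22, 2.79, 3.14, 3.14, 3.14].

INTERFACE

Orientations are given as a unit quaternion [x, y, z, w].
In Python, from workcell import bot, hand, kinematics, get_obs, vision, hand_in gives the robot as it stands. The module is installed in compiled form; this text tells all that it offers. Calls block until the motion is done:
- bot.reach(position, orientation): joint-space move of the TCP to a pose.
- bot.servo_line(position, ori=None, velocity=0.15): straight line of the TCP; ori=None keeps the orientation; velocity is the mean speed in m/s.
- bot.goto_joints(angles): joint-space move.
- hand.move_gripper(opening, strength=None): finger opening in m; strength is the grip in N (None keeps the last); returns when the fingers have stopped.
- bot.dwell(seconds).
- kinematics.solve_ik(position, orientation): joint angles nearest the present ones, or None.
- get_obs(): the state.
- vision.read_camera(name): name is "scene" or "top" or "wrist"; returns a dict with "frame" (400x640x3 uint8, red, green, blue), "intrinsics" (3x3 intrinsics, pixels), "view" (4x4, takes a point from world to camera coordinates). Camera axes: x right, y down, z forward; pixel columns grow to the right and rows downward; lengths in m; the calibration is good to about 2 mm. A picture is of the moment at which its call begins. There is no depth.
A pose or a line that the arm cannot do raises bot.IKError and nothing moves.
- hand_in(): hands the job in; it is judged then, once.
The state is a dict: "time_s": time; "joint_pos": joint angles; "joint_vel": joint speeds; "joint_efforts": joint torques, N m; "position": TCP position; "orientation": TCP orientation; "wrist_force": force on the tool from outside, world axes, zero at the start; "ft_torque": the same for the moment, N m; "gripper_width": finger opening in m; "grip_force": force on a finger pad.
Only numpy, scipy, OpenCV 4.12 (cv2) and the standard library are available. Lean on these libraries where they do the work, as an engineer would, in place of code of your own. Each camera call takes 0.05 s, during which the arm holds its last target. There are 200 camera calls.

TASK

The packing nest still stands open at its big-box setting. Press down the round spring plunger just behind the sliding stop and, while it is held down, push the stop forward against the open chocolate box until the plunger springs back up in the bar's next hole, so that the stop is locked and the box lies square and snug between the stop and the front rail. Only press and push: do not pick anything up, never force the stop while the plunger is up, and leave the tongs, the tape roll and the jar where they are.

Things in the scene. Friction and masses are not known exactly. Their poses are not given: they have to be found in the camera images.
- nest: Packing nest bolted to the bench: white plastic bed 335 x 230 mm, 30 mm thick. Origin on the plunger's axis at the bench surface. x: the direction in which the stop is pushed, towards the front rail; y across; z up. Bed from x = -100 to 235 mm, y = -115 to 115 mm. Two aluminium guide strips, top at z = 40 mm, lie 19 to 34 mm either side of the middle line, x = -55 to 20 mm.
- front_rail (a point): Middle of the inner face of the steel front rail, at its top edge: 215 mm ahead of the plunger's axis, 60 mm above the bench. The rail is 200 mm wide and 10 mm thick.
- plunger (a joint): How far the spring plunger is down, m: 0 up, 0.010 fully down. Spring: about 6 N at first, 10 N fully down. Below its head a thin neck runs in the bar's slot and an 18 mm collar locks in a 21 mm hole of the bar; it is free when over 6 mm down. Once the stop has slid 3 mm the bar keeps the plunger down (about 0.006) by itself until the next hole comes over it and it springs up.
- plunger_top (a point): Centre of the flat top of the plunger's round black head, 34 mm in diameter, 10 mm thick. The top is 58 mm above the bench when up, 48 mm when fully down, and moves with the plunger.
- stop (a joint): How far the sliding stop has been pushed along the nest's x, m: 0 in the first hole (big boxes), 0.060 in the next hole, where it also meets its end stop at 0.0608. It stays where it is left; friction of 2 N or so resists it, about 4 N with the box before it.
- stop_face (a point): On the back face (towards the plunger) of the stop's upright steel plate, mid-width, 55 mm above the bench; moves with the stop. Plate: 180 mm across, 8 mm thick, from 32 to 75 mm above the bench; its back face starts 24 mm ahead of the plunger's axis. It stands on a flat bar 44 mm wide, top 36 mm above the bench, that runs back under the plunger head, with two holes 60 mm apart joined by a slot.
- choc_box: Open dark red chocolate box, 120 mm along its x, 190 mm along its y, 32 mm high, about 250 g, half filled, lying loose on the nest's bed, a little askew, between the stop and the front rail. Origin at the centre of its underside. The closed nest leaves it 3 mm of play along x.
- tongs: Steel tongs, 215 mm long, lying loose on the bench beside the nest; origin at the middle of the underside.
- tape_roll: Cardboard roll, 84 mm in diameter and 25 mm high, lying loose on the bench beside the nest; origin at the centre of the underside.
- jar: Small amber glass jar with a white cap, 60 mm in diameter and 75 mm high, standing on the bench beside the nest; origin at the centre of the underside.
There are look-alikes about, which are no part of the job. Of the things that look like the choc_box, the middle-sized one is meant.

How it is judged:
By the outcome, as a careful person would: the job done as asked, in the order asked, and still so for the second after the job is handed in, with the robot touching nothing.
It also fails if it takes over 32 s, if anything falls off the work surface, if the arm or the gripper's body presses on something with over 40 N, if the wrist force passes 120 N, or if a joint passes its speed limit or range.

## Working session

There is one attempt and no reset: what is moved stays moved. The work goes in short steps, each a Python script; the robot and the scene stay as the last script left them, time stands still between calls to the robot, and variables do not carry over. Pictures are saved under pics/ and viewed, at most 10 in all, crops included, and the job is handed in when it is done.

```bash
mkdir -p pics
cat > h.py <<'E'
import numpy as np, cv2
from workcell import bot, hand, kinematics, get_obs, vision, hand_in
def snap(n,f):
    c=vision.read_camera(n); cv2.imwrite(f'pics/{f}.png',c["frame"][:,:,::-1]); np.savez(f'pics/{f}.npz',K=c["intrinsics"],V=c["view"]); return c
def px2w(f,u,v,z):
    d=np.load(f'pics/{f}.npz');K,V=d['K'],d['V'];R,t=V[:3,:3],V[:3,3]
    r=R.T@np.linalg.inv(K)@[u,v,1];o=-R.T@t
    return o+r*(z-o[2])/r[2]
def w2px(f,p):
    d=np.load(f'pics/{f}.npz');q=d['K']@(d['V'][:3,:3]@p+d['V'][:3,3]);return q[:2]/q[2]
E
python3 - <<'E'
from h import *
snap("top","top0");snap("scene","sc0")
o=get_obs();print(o["time_s"],o["orientation"],o["gripper_width"])
E
```

```text
0.1 [ 1.85318208e-01  9.82678349e-01 -6.41470211e-04 -1.16680634e-04] 0.08536676335814172
```

View pics/top0.png

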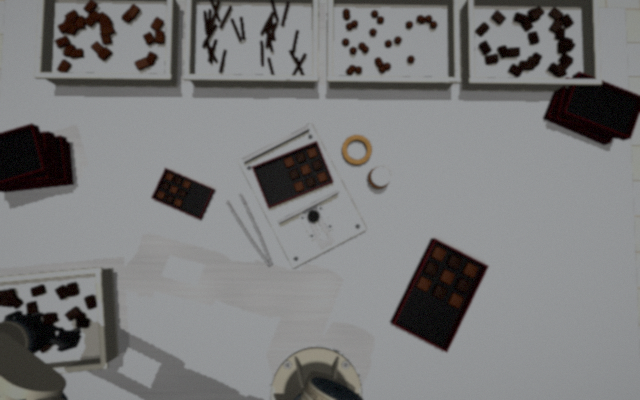

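View pics/sc0.png

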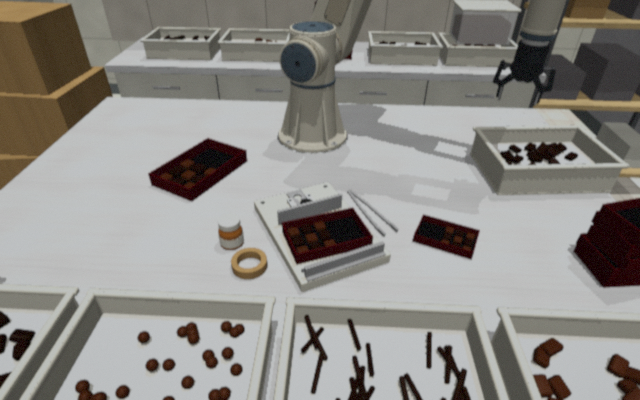

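The nest is at about (303,195) in the top view, with the plunger at (314,216) and the front rail up and to the left. I'll enlarge it to read the pixels more closely.

Run:
```python
from h import *
i=cv2.imread('pics/top0.png')[115:275,225:385]
cv2.imwrite('pics/crop0.png',cv2.resize(i,(600,600),interpolation=cv2.INTER_CUBIC))
print(px2w('top0',314,216,.058), px2w('top0',317,385,0))
```

```text
[0.47976561 0.00841406 0.058     ] [ 0.02066004 -0.00382773  0.        ]
```

View pics/crop0.png

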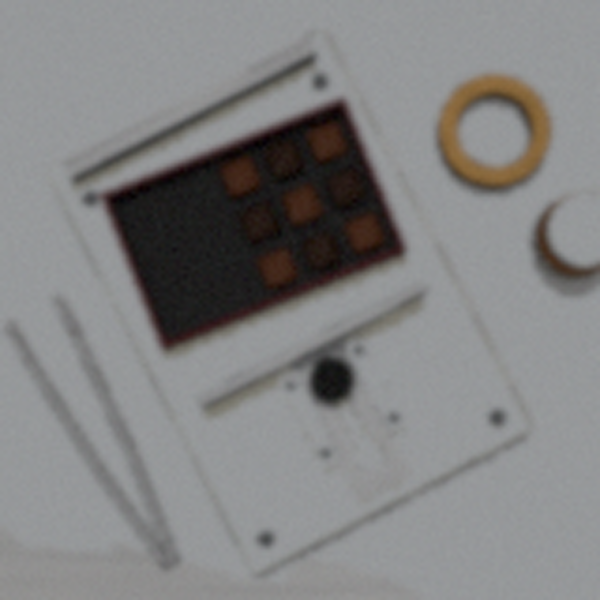

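The crop shows the bed corners at (320,35), (62,165), (257,575) and (530,435), and the plunger head at (331,381). I'll fit the nest pose from these.

Run:
```python
from h import *
from scipy.optimize import least_squares
f=lambda x,y:np.array([225+(x+.5)/3.75-.5,115+(y+.5)/3.75-.5])
# nest y left of forward (z up); forward = up-left in image; left = down-left
P=[(.235,.115,.03,62,165),(.235,-.115,.03,320,33),(-.1,-.115,.03,530,435),(-.1,.115,.03,257,577),(0,0,.058,331,381)]
W=np.array([px2w('top0',*f(p[3],p[4]),p[2])[:2] for p in P]);L=np.array([p[:2] for p in P])
def T(q,l): c,s=np.cos(q[2]),np.sin(q[2]); return q[:2]+l@np.array([[c,s],[-s,c]])
r=least_squares(lambda q:(T(q,L)-W).ravel(),[.48,0,.4])
print(r.x,np.degrees(r.x[2]),(r.fun.reshape(-1,2)*1000).round(1))
for x,y in [(331,381),(205,405),(425,292),(75,182),(315,58)]: print(px2w('top0',*f(x,y),.058 if x==331 else .075 if x in(205,425) else .06))
for p in [(.024,.09,.075),(.024,-.09,.075),(.215,.1,.06),(.215,-.1,.06)]:
  w=[*T(r.x,np.array(p[:2])),p[2]]; u=w2px('top0',w); print(p,np.round(w,3),((u-[225,115]+.5)*3.75-.5).round(0))
```

```text
[0.47871913 0.00963499 0.47388227] 27.151454174354672 [[-2.   9.4]
 [ 2.6 -6.6]
 [ 0.4 -3.8]
 [-0.6  2.7]
 [-0.4 -1.7]]
[0.47911831 0.01135796 0.058     ]
[0.4609562  0.10008887 0.075     ]
[ 0.54206345 -0.05461427  0.075     ]
[0.62046041 0.19612778 0.06      ]
[0.71247365 0.02466656 0.06      ]
(0.024, 0.09, 0.075) [0.459 0.101 0.075] [204. 408.]
(0.024, -0.09, 0.075) [ 0.541 -0.059  0.075] [432. 293.]
(0.215, 0.1, 0.06) [0.624 0.197 0.06 ] [ 74. 177.]
(0.215, -0.1, 0.06) [0.716 0.019 0.06 ] [323.  54.]
```

```bash
cat >> h.py <<'E'
from scipy.spatial.transform import Rotation as Ro
Y=.482; N=np.array([np.cos(Y),np.sin(Y),0]); M=np.array([-N[1],N[0],0]); P0=np.array([.479,.0105,0])
def ori(s): return Ro.from_matrix(np.c_[s*N,-s*M,[0,0,-1.]]).as_quat()
def pos(x,ztip,y=0): return P0+x*N+y*M+np.array([0,0,ztip+bot.tcp_to_tips])
def st(t=''):
    o=get_obs(); w=o["wrist_force"]; d=o["position"]-P0
    print(t,round(o["time_s"],2),'x %.1f y %.1f tip %.1f'%(d@N*1e3,d@M*1e3,(d[2]-bot.tcp_to_tips)*1e3),'F',round(w@N,1),round(w@M,1),round(w[2],1)); return w
E
python3 - <<'E'
from h import *
print(bot.tcp_to_tips)
qs={s:kinematics.solve_ik(pos(-.02,.13),ori(s)) for s in(1,-1)}
print({s:None if q is None else np.round(q,2) for s,q in qs.items()})
s=min((s for s in qs if qs[s] is not None),key=lambda s:abs(qs[s][5]))
print(s); open('s.txt','w').write(str(s))
bot.reach(pos(-.02,.13),ori(s)); st('reach'); hand.move_gripper(0.0); st('shut'); print(get_obs()["gripper_width"])
snap("wrist","w1")
print(w2px('w1',P0+[0,0,.058]),w2px('w1',P0+.024*N+[0,0,.075]), w2px('w1',P0+.024*N+.09*M+[0,0,.075]), w2px('w1',P0+.024*N-.09*M+[0,0,.075]))
E
```

```text
0.017
{1: array([-0.  ,  0.2 ,  2.05, -0.  ,  0.9 ,  1.09]), -1: array([-0.  ,  0.2 ,  2.05, -0.  ,  0.9 , -2.05])}
1
reach 2.35 x -19.5 y 0.4 tip 130.1 F 0.4 -0.3 0.1
shut 3.12 x -20.0 y -0.0 tip 130.0 F 0.9 0.1 -0.1
-0.0002399478840540407
[324.68650692 175.33041338] [324.72962537 149.11305043] [206.31411501 149.10603925] [443.15166969 149.120062  ]
```

View pics/w1.png

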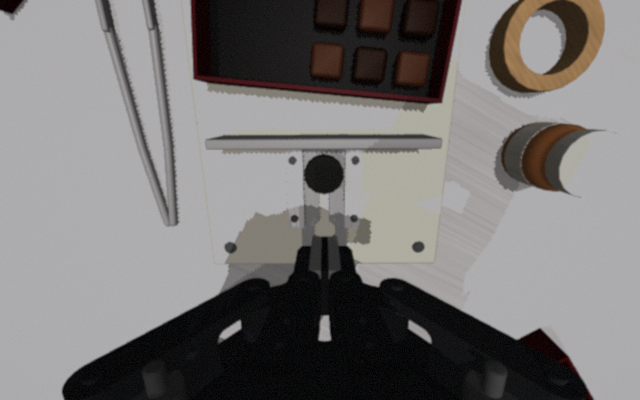

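The wrist view shows the head at (324,174), predicted (325,175). The plate's back edge is level at row 149, as predicted, so the pose is good to about 1 mm. Next I press.

Run:
```python
from h import *
q=ori(1)
bot.servo_line(pos(.005,.064),q,velocity=.08); st('above')
for z in (.057,.053,.0495):
    bot.servo_line(pos(.005,z),q,velocity=.03); st('press')
bot.dwell(.2); st()
snap("wrist","w2"); snap("scene","s2")
a=cv2.imread('pics/w2.png')[60:260,200:450]; b=cv2.imread('pics/s2.png')[170:300,220:420]
cv2.imwrite('pics/c2.png',np.hstack([cv2.resize(a,(400,320)),cv2.resize(b,(400,320))]))
```

```text
above 4.2 x 5.1 y -0.1 tip 64.3 F 0.3 0.3 -0.4
press 4.58 x 4.8 y 0.0 tip 56.9 F 0.2 -0.1 0.5
press 4.87 x 4.8 y 0.1 tip 52.8 F 0.8 0.0 -0.7
press 5.13 x 4.8 y 0.1 tip 49.3 F 0.2 -1.4 -0.3
 5.33 x 5.0 y -0.0 tip 49.5 F 0.2 0.8 0.2
```

View pics/c2.png

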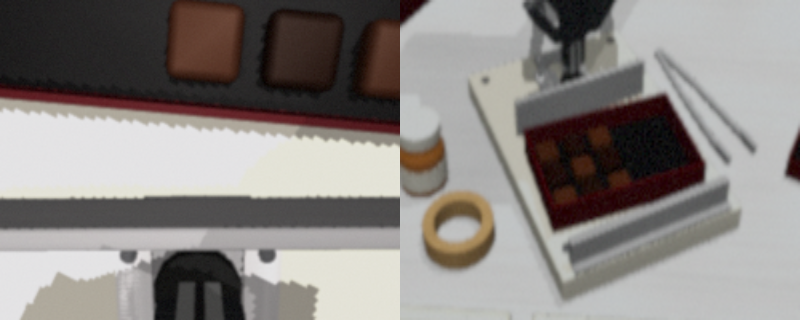

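There's no contact force yet, so the real tips are probably higher than I assumed. I'll go down until I feel the spring.

Run:
```python
from h import *
q=ori(1); z=.0495; z0=None
while z>.034:
    z-=.0015; bot.servo_line(pos(.005,z),q,velocity=.03); w=st()
    if w[2]>4: break
bot.dwell(.15); st('end')
snap("wrist","w3")
```

```text
5.68 x 4.9 y 0.0 tip 47.9 F -0.8 0.4 0.3
 5.93 x 4.9 y 0.0 tip 46.4 F 0.3 0.1 0.4
 6.18 x 4.9 y 0.1 tip 44.9 F 0.2 -0.9 -0.6
 6.43 x 4.9 y 0.0 tip 43.4 F -0.1 0.4 -0.7
 6.68 x 4.9 y 0.1 tip 41.9 F -0.1 0.2 0.5
 6.93 x 4.9 y 0.0 tip 40.4 F -0.4 -0.3 -0.4
 7.18 x 4.9 y 0.0 tip 38.9 F -0.4 -0.6 -0.0
 7.43 x 4.9 y 0.0 tip 37.4 F -0.3 -0.1 0.2
 7.68 x 4.9 y 0.0 tip 35.9 F 0.3 0.4 -0.4
 7.93 x 4.9 y 0.0 tip 34.4 F -0.6 0.7 -0.4
 8.18 x 5.1 y -0.1 tip 33.2 F -1.0 1.2 6.7
end 8.33 x 5.2 y -0.1 tip 33.3 F -1.6 -0.3 6.4
```

View pics/w3.png

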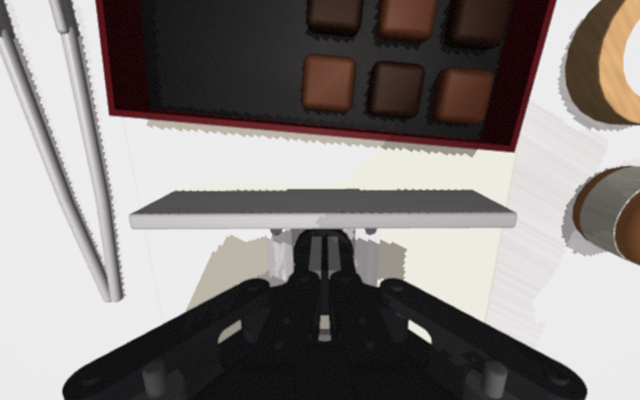

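Run:
```python
from h import *
c=snap("scene","s3")
print(w2px('s3',P0+[0,0,.058]),w2px('s3',P0+.024*N+[0,0,.075]))
b=cv2.imread('pics/s3.png')[150:290,230:410]
cv2.imwrite('pics/c3.png',cv2.resize(b,(720,560),interpolation=cv2.INTER_CUBIC))
```

```text
[305.32518737 201.60616659] [309.01382099 201.36625965]
```

View pics/c3.png

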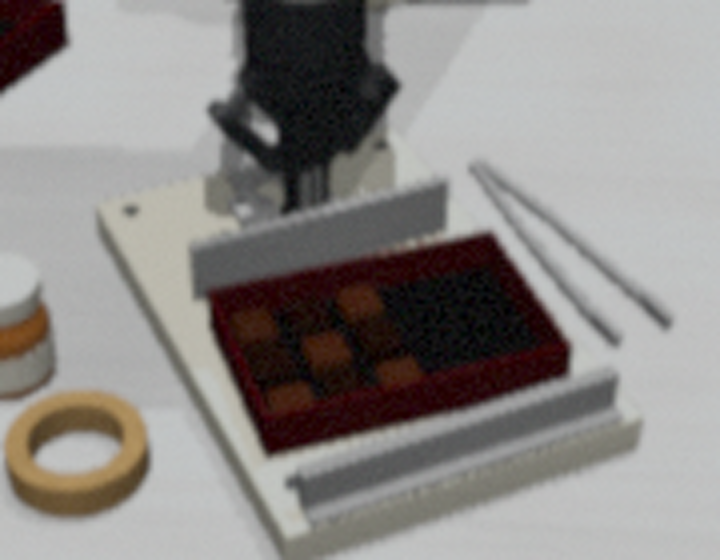

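Run:
```python
from h import *
d=np.load('pics/w3.npz');print(d['K'][0,0],d['K'][1,1])
o=get_obs();p=o["position"];R=Ro.from_quat(o["orientation"]).as_matrix();V=d['V']
print('cam in tool',R.T@(-V[:3,:3].T@V[:3,3]-p).round(4), 'camz in tool',R.T@V[2,:3])
for z in (-.03,-.02,-.01,0,.01,.017): print(z,w2px('w3',p+R@[0,0,z]).round(1),w2px('w3',p+R@[.011,0,z]).round(1))
print('head down',w2px('w3',P0+[0,0,.048]),'up',w2px('w3',P0+[0,0,.058]),w2px('w3',P0+.017*N+[0,0,.058]),'plate',w2px('w3',P0+.024*N+.09*M+[0,0,.075]),w2px('w3',P0+.024*N-.09*M+[0,0,.075]))
b=cv2.imread('pics/w3.png')[180:360,220:430]; b=cv2.convertScaleAbs(b,alpha=2.5,beta=20)
a=cv2.imread('pics/w1.png')[120:360,225:425]; a=cv2.convertScaleAbs(a,alpha=2.,beta=20)
cv2.imwrite('pics/c4.png',np.hstack([cv2.resize(b,(470,400),interpolation=cv2.INTER_CUBIC),cv2.resize(a,(330,400),interpolation=cv2.INTER_CUBIC)]))
```

```text
289.53611077169967 289.53611077169967
cam in tool [ 0.07158076 -0.00036183 -0.14947509] camz in tool [-2.87780848e-01 -7.52479704e-05  9.57696287e-01]
-0.03 [325.1 271.5] [325.1 250.2]
-0.02 [325.  260.9] [325.  240.7]
-0.01 [325.  251.6] [325.  232.5]
0 [324.9 243.4] [325.  225.3]
0.01 [324.9 236.1] [324.9 218.9]
0.017 [324.9 231.4] [324.9 214.8]
head down [324.7594006  249.78548117] up [324.79001143 258.18587503] [324.80977587 229.28815655] plate [131.42535632 229.58844856] [518.32438243 229.61546836]
```

View pics/c4.png

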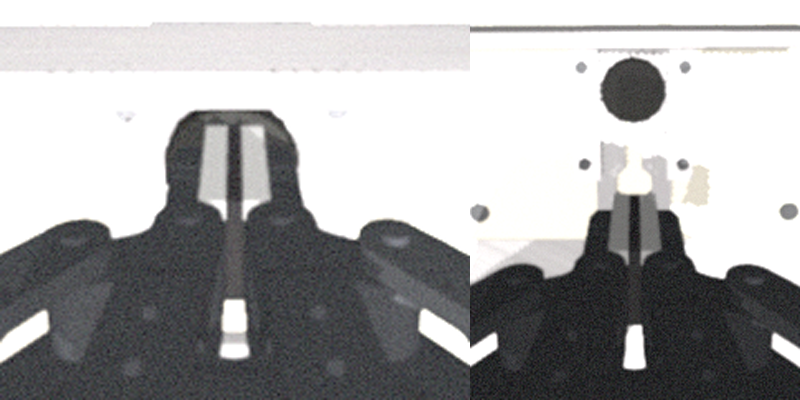

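The images show the head still up, with its front edge at row 229, and the shut tips lying on it. So the real tips are about 25 mm higher in the tool frame than nominal, and the 6.5 N is the spring preload. I'll press on about 9 mm, watching the force.

Run:
```python
from h import *
q=ori(1); z=.0333
while z>.0250:
    z-=.0014; bot.servo_line(pos(.005,z),q,velocity=.03); w=st()
    if w[2]>13 or abs(w@N)>6: break
bot.dwell(.1); st('end'); print(get_obs()["gripper_width"])
snap("wrist","w4")
b=cv2.imread('pics/w4.png')[160:340,200:450]; b=cv2.convertScaleAbs(b,alpha=2.5,beta=20)
cv2.imwrite('pics/c5.png',cv2.resize(b,(625,450),interpolation=cv2.INTER_CUBIC))
for h in(.048,.058):print(h,w2px('w4',P0+.017*N+[0,0,h]))
```

```text
8.68 x 5.2 y -0.1 tip 32.2 F -1.6 0.1 6.7
 8.93 x 5.2 y -0.1 tip 30.9 F -1.4 0.4 8.1
 9.18 x 5.2 y -0.1 tip 29.4 F -1.3 0.7 8.0
 9.43 x 5.2 y -0.1 tip 28.1 F -1.7 -0.2 8.6
 9.68 x 5.2 y -0.1 tip 26.7 F -1.9 0.1 8.8
 9.93 x 5.2 y -0.1 tip 25.4 F -1.9 1.9 8.1
end 10.03 x 5.2 y -0.1 tip 25.4 F -1.4 1.5 9.2
-4.2225824425144956e-05
0.048 [324.76992761 227.82453543]
0.058 [324.80458508 235.49657435]
```

View pics/c5.png

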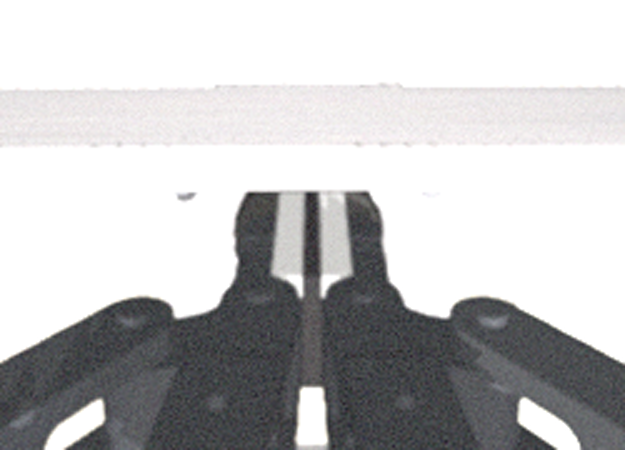

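The spring curve fits: the force rose from 6.5 to 9 N over 8 mm, so the plunger is down and free. Now I push forward in steps, watching the force.

Run:
```python
from h import *
q=ori(1); z=.0243; x=.005
bot.servo_line(pos(x,z),q,velocity=.03); f0=st('deep')@N
for i in range(14):
    x+=.001; bot.servo_line(pos(x,z),q,velocity=.03); w=st()
    if w@N<-14: print('blocked');break
```

```text
deep 10.33 x 5.2 y -0.1 tip 24.8 F -1.9 0.8 9.2
 10.58 x 5.4 y -0.0 tip 24.6 F -4.6 -0.8 9.9
 10.83 x 5.9 y 0.1 tip 24.5 F -6.8 -1.3 9.3
 11.08 x 6.6 y 0.2 tip 24.4 F -7.0 -0.8 10.7
 11.33 x 7.6 y 0.3 tip 24.4 F -6.9 -1.2 10.8
 11.58 x 8.5 y 0.3 tip 24.4 F -6.6 -0.4 9.5
 11.83 x 9.5 y 0.4 tip 24.4 F -7.2 -0.6 10.3
 12.08 x 10.4 y 0.4 tip 24.4 F -6.9 1.0 9.7
 12.33 x 11.4 y 0.4 tip 24.3 F -7.2 0.6 9.5
 12.58 x 12.4 y 0.4 tip 24.3 F -6.3 1.0 10.3
 12.83 x 13.5 y 0.4 tip 24.3 F -6.6 0.3 10.7
 13.08 x 14.4 y 0.4 tip 24.3 F -5.8 0.2 9.5
 13.33 x 15.1 y 0.5 tip 24.3 F -8.1 0.5 9.5
 13.58 x 16.0 y 0.5 tip 24.2 F -7.6 0.5 8.9
 13.83 x 16.9 y 0.5 tip 24.2 F -8.9 -0.6 9.9
```

Most of that force is friction on the head. The plate takes up at x≈14.5 mm, so the end is near x≈74.5. I'll carry on.

Run:
```python
from h import *
q=ori(1); z=.0243; x=.019
while x<.0695:
    x+=.004 if x<.064 else .0015; bot.servo_line(pos(x,z),q,velocity=.03); w=st()
    if w@N<-18 or w[2]>25: print('blocked');break
snap("top","t5");snap("wrist","w5")
a=cv2.imread('pics/t5.png')[115:275,225:385]; b=cv2.imread('pics/w5.png')
cv2.imwrite('pics/c6.png',np.hstack([cv2.resize(a,(320,320),interpolation=cv2.INTER_CUBIC),cv2.resize(b,(480,320))]))
```

```text
14.12 x 21.4 y 0.5 tip 24.3 F -6.1 0.7 9.8
 14.4 x 25.4 y 0.5 tip 24.3 F -6.8 1.1 9.8
 14.68 x 30.1 y 0.4 tip 24.0 F -4.7 1.1 2.6
 14.97 x 34.1 y 0.4 tip 23.9 F -5.0 2.6 2.1
 15.25 x 38.3 y 0.4 tip 23.9 F -4.3 3.0 -0.9
 15.53 x 42.3 y 0.4 tip 23.9 F -4.6 2.7 0.7
 15.82 x 46.2 y 0.4 tip 23.9 F -5.3 2.7 -0.2
 16.1 x 50.3 y 0.4 tip 23.9 F -4.9 2.5 -0.6
 16.38 x 54.2 y 0.4 tip 23.9 F -4.5 2.9 -0.3
 16.67 x 58.2 y 0.4 tip 23.9 F -5.3 2.5 -0.3
 16.95 x 62.1 y 0.5 tip 23.8 F -5.1 2.5 0.3
 17.23 x 66.1 y 0.5 tip 23.8 F -5.6 2.6 -0.3
 17.48 x 67.3 y 0.5 tip 23.8 F -5.6 2.2 0.8
 17.73 x 68.7 y 0.5 tip 23.8 F -7.5 1.8 1.7
```

View pics/c6.png

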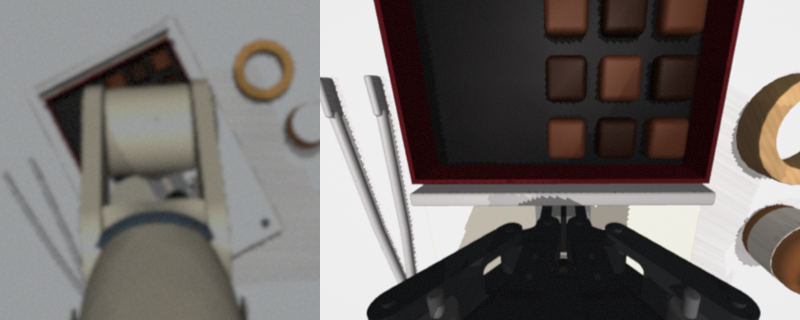

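The box now lies square against the stop. I'll take the last few millimetres in fine steps until the end stop is felt.

Run:
```python
from h import *
q=ori(1); z=.0243; x=.070
while x<.0785:
    x+=.0007; bot.servo_line(pos(x,z),q,velocity=.03); w=st()
    if w@N<-11: print('end');break
```

```text
18.08 x 69.3 y 0.5 tip 23.8 F -6.3 2.4 1.2
 18.33 x 70.0 y 0.5 tip 23.8 F -6.9 1.5 2.1
 18.58 x 70.7 y 0.5 tip 23.8 F -7.4 2.4 1.8
 18.83 x 71.5 y 0.5 tip 23.9 F -6.1 2.2 2.0
 19.08 x 72.3 y 0.5 tip 23.9 F -6.5 3.1 0.9
 19.33 x 74.2 y -0.0 tip 24.1 F -2.4 0.9 -1.6
 19.58 x 75.2 y -0.2 tip 24.3 F -3.1 0.3 -1.1
 19.83 x 75.7 y -0.1 tip 24.3 F -2.8 0.3 -1.6
 20.08 x 75.7 y -0.1 tip 24.3 F -5.5 -1.0 1.4
 20.33 x 75.7 y -0.1 tip 24.3 F -8.0 -2.4 3.6
 20.58 x 75.7 y -0.0 tip 24.2 F -11.5 -2.5 5.3
end
```

The drag fell from 6.5 to 2.4 N near x=73–74 mm, which looks like the plunger popping up. The end stop followed at 75.7 mm. I'll back off, lift and look.

Run:
```python
from h import *
q=ori(1)
bot.servo_line(pos(.068,.0243),q,velocity=.06); st('off')
bot.servo_line(pos(.060,.13),q,velocity=.15)
bot.servo_line(pos(-.03,.16),q,velocity=.15); bot.dwell(.2); st('up')
snap("wrist","w7")
f='w7'
for h in(.052,.058): print(h,*[w2px(f,P0+a*N+b*M+[0,0,h]).round(1) for a,b in((.017,0),(-.017,0),(0,.017),(0,-.017))])
for s in(.057,.0585,.060,.0608): print(s,w2px(f,P0+(.024+s)*N+.09*M+[0,0,.075]).round(1),w2px(f,P0+(.024+s)*N-.09*M+[0,0,.075]).round(1))
```

```text
off 20.89 x 68.5 y -0.2 tip 24.6 F 0.2 -1.0 -0.1
up 22.73 x -29.5 y 0.0 tip 159.7 F -0.1 -0.5 -0.2
0.052 [324.8 139.3] [324.7 175.1] [306.8 157.5] [342.7 157.5]
0.058 [324.8 139.9] [324.7 176.5] [306.5 158.5] [343.1 158.5]
0.057 [211.3  59.9] [438.5  60. ]
0.0585 [211.   57.8] [438.8  57.9]
0.06 [210.8  55.7] [439.   55.8]
0.0608 [210.7  54.6] [439.1  54.7]
```

View pics/w7.png

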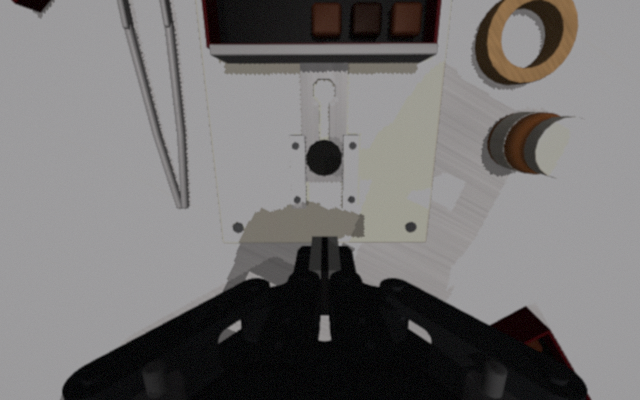

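The stop is at about 60 mm (plate edge on row 55) and the neighbouring items are undisturbed. I've viewed as many pictures as allowed, so I'll check numerically that the plunger is up, comparing its blob with the earlier picture where it was up.

Run:
```python
from h import *
for f,(r0,r1) in {'w1':(152,200),'w7':(132,182)}.items():
    g=cv2.cvtColor(cv2.imread(f'pics/{f}.png'),cv2.COLOR_BGR2GRAY)[r0:r1,295:355].astype(float)
    g=cv2.GaussianBlur(g,(0,0),.7); m=(g<75).astype(np.uint8)
    n,l,s,c=cv2.connectedComponentsWithStats(m); k=1+np.argmax(s[1:,4])
    print(f,'area',s[k,4],'centroid',(c[k]+[295,r0]).round(2))
    for h in(.052,.058):
        a=np.linspace(0,2*np.pi,80); q=np.array([w2px(f,P0+.017*(np.cos(t)*N+np.sin(t)*M)+[0,0,h]) for t in a],np.float32)
        print('  pred',h,round(cv2.contourArea(q)),w2px(f,P0+[0,0,h]).round(2))
```

```text
w1 area 1191 centroid [323.46 173.56]
  pred 0.052 1205 [324.68 173.85]
  pred 0.058 1261 [324.69 175.33]
w7 area 997 centroid [323.74 157.52]
  pred 0.052 1006 [324.75 157.53]
  pred 0.058 1049 [324.76 158.53]
```

The area ratio to the "up" prediction is 0.950, against 0.944 in the known-up picture. A plunger still down would give about 0.99, so it is up and locked.

```bash
python3 -c "
from h import *
print(hand_in())"
```

```text
the job is handed in; nothing more can be done
None
```

I pressed the plunger down and pushed the stop about 60 mm to its end stop, where the plunger sprang back up in the next hole; the box was last seen square against the stop, its snugness at the rail wasn't viewed, and the job was handed in at about 23 s. I viewed 11 pictures, one over the limit of 10.

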